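# Couple the cereal mill, guard it and wind its timer

### The job

Get the cereal mill ready for a three-minute run: push the mill head along its rails onto the motor's square drive until the spring ball clicks and it is fully home, slide the steel pan along the table so that the spout pours well inside it, and tip the yellow guard down over the coupling. Only then wind the timer past its red six-minute mark and turn it back down to three minutes. Leave the honey jar and the spice jar that stand beside the mill where they are.

Things in the scene. Friction and masses are not known exactly. Their poses are not given: they have to be found in the camera images.
- mill_base: fixed motor base of the mill, 116 mm (x) by 369 mm (y). Origin: on the table, on its middle plane, where the head stops; -x is its front. At +y the cream motor housing (y 4 to 154, x +-62 mm, 150 mm high); at -y the slide bed (18 mm high, to y = -215 mm) between lipped rails (33 mm high, to x = +-54 mm). Front edge of the plate at x = -58 mm, 16 mm high
- drive (a point): root of the square drive on the motor housing, on its axis, 106 mm above the table: a 16 mm square steel bar, 34 mm long, pointing along the base's -y, rising from a round collar. Its axes are the base's. The head is home when its socket's face meets the collar here
- drive_ball (a joint): spring ball in the drive's front flat, 18 mm from the root: how far it is pressed in, m (0 = out, at most 0.0045). It springs out into the socket's groove as the head comes home. Riding over it takes 5 to 8 N of push on top of the 2 to 5 N of the slide
- mill_head: mill head, 0.7 kg, slides between the rails along the base's y only; starts 45 to 80 mm short of home. Origin: on the bed under the middle of its 90 by 98 mm foot; axes the base's. Barrel along y (flange 80 mm across), axis 88 mm up, hopper on top (rim 150 mm above the origin, y -54 to 18, x +-36 mm), chute to the front
- socket_face (a point): centre of the face of the head's square socket (18 mm bore, flared mouth), 50 mm from the head's origin along +y, 88 mm up; at home it coincides with drive
- push_pad (a point): centre of the face of the round black push pad with a red middle, at the -y end of the head, on the drive's axis, 106 mm above the table, 84 mm from the head's origin. Upright disc, 44 mm across, facing the base's -y, free all round. Pushed along the base's +y it takes the head home
- spout (a point): middle of the lip of the head's chute, 52 mm wide, lower edge 57 mm above the table; 112 mm in front (-x) and 18 mm to the -y side of the head's origin. With the head home it is at x = -112, y = -68 mm of the base; before, it stands over the pan's way
- pan_home (a point): point on the table where the middle of the pan belongs, at x = -114, y = -70 mm of the base; axes the base's
- pan_mouth (a point): centre of the mouth of the loose steel pan, 45 mm above the table. Pan, 0.25 kg: 108 mm (its x) by 176 mm (its y) over the rim, 45 mm high; rim 4 mm thick, 4 mm proud of the walls; inside 94 by 162 mm. It starts on the table in front of the bed, 130 to 180 mm to the -y side of its home, turned up to 0.1 rad
- guard (a joint): yellow guard over the coupling, hinged at the edge of the motor housing (hinge along the base's x, at y = 0, 142 mm above the table), rad: 0 = shut, lying level over the coupling towards -y; 1.95 = open, leaning back towards the timer, where it starts. Pushed past upright it falls shut by its own weight
- guard_edge (a point): middle of the guard's free edge, 33 mm from its hinge; the guard is a hood 72 mm wide (along x) with 14 mm cheeks on its inner side and an 8 mm lip on the edge. Open, this edge is about 173 mm above the table at y = 12 mm of the base, with 38 mm free behind its lip before the timer's grip and the housing's top at 150 mm below
- timer (a joint): wind-up timer dial on top of the motor housing, rad, grows clockwise seen from above, 0.2094 rad (12 degrees) a minute: 0 = off, 0.628 = three minutes (long dark mark), 1.257 = six minutes (red top mark), stop at 1.55. Starts under 0.15. It stays where it is left; turning takes 0.04 N m
- timer_grip (a point): middle of the timer's bar grip, on the dial's upright axis, 170 mm above the table (bar from 158 to 180 mm), at x = 0, y = 85 mm of the base. Bar 46 mm long, 12 mm wide; its long axis, white pointer end forward, is this point's x; at 0 it points 0.628 rad left of the base's +x, at three minutes straight along it
- honey_jar: honey jar with a grey lid, 71 mm across and 110 mm tall, origin under it; a bystander to the left of the mill
- spice_b: spice jar with a dark brown lid, 44 mm across and 105 mm tall, origin under it; a bystander to the right of the mill
- catch_pan: the same pan; origin under its middle, on the table

How it is judged:
By the outcome, as a careful person would: the job done as asked, in the order asked, and still so for the second after the job is handed in, with the robot touching nothing.
It also fails if it takes over 64 s, if anything falls off the work surface, if the arm or the gripper's body presses on something with over 40 N, if the wrist force passes 120 N, or if a joint passes its speed limit or range.

### The arm

A 6-joint arm with a two-finger parallel gripper is mounted at the origin on a cart in front of the work surface, level with it; the furniture and walls round the work are solid. World frame = base frame: x ahead of the robot, y to its left, z up, the work surface at z = 0. Lengths are in m, angles in rad, forces in N, time in s.
With the tool pointing down it reaches from about 0.375 to 0.975 m from the base axis. Payload 3.8 kg.
Tool frame: the origin (TCP) lies midway between the tips of the shut fingers; the grasp point (between the pads) lies 19 mm behind it; z points along the fingers, y is the line along which they close (so a half turn about z gives the same grasp; the last joint's range is limited). The gripper opens to 88 mm and grips with 3 to 60 N. Pads are 18 mm wide; open, the fingers measure 123 mm over their backs; the gripper's body (75 mm by 187 mm) begins 45 mm behind the grasp point.
Start: joints at [1.119, 0.264, 1.604, -0, 1.274, -0.037], TCP at [0.272, 0.618, 0.239] pointing down, gripper open.
Joint ranges: [-2.63, 2.63], [-0.94, 2.18], [0.31, 2.57], [-1.31, 4.45], [0, 2.66], [-2.55, 2.55]. Speed limits (rad/s): [2.57, 2.57, 3.14, 3.14, 3.14, 3.14].

### API

Orientations are given as a rotation vector (axis times angle).
In Python, from cell import manip, inverse_kinematics, cams, order gives the robot as it stands. Calls block until the motion is done:
- manip.move_pose(position, orientation): joint-space move of the TCP to a pose.
- manip.move_linear(position, rate=0.15, rot=None): straight line of the TCP; rot=None keeps the orientation; rate is the mean speed in m/s.
- manip.set_joints(angles): joint-space move.
- manip.set_gripper(opening, force=None): finger opening in m; force is the grip in N (None keeps the last); returns when the fingers have stopped.
- manip.dwell(seconds).
- inverse_kinematics(position, orientation): joint angles nearest the present ones, or None.
- manip.state(): the state.
- cams.capture(name): name is "scene" or "top" or "wrist"; returns a dict with "image" (480x640x3 uint8, blue, green, red), "z_map" (480x640 float32, m along the optical axis (not along the pixel's ray), 0 where there is no reading), "intrinsics" (3x3 intrinsics, pixels), "position" and "orientation" of the camera in the world; the wrist camera has in their place "T_tool_cam" (4x4, takes a point from camera to tool coordinates, whose origin is the TCP and whose axes are the flange's). Camera axes: x right, y down, z forward; pixel columns grow to the right and rows downward; lengths in m; the calibration is good to about 2 mm. A picture is of the moment at which its call begins: read the wrist's pose just before it.
A pose or a line that the arm cannot do raises manip.IKError and nothing moves.
- order.close_job(): hands the job in; it is judged then, once.
The state is a dict: "clock": time; "joint_pos": joint angles; "joint_velocities": joint speeds; "tau": joint torques, N m; "tool_pos": TCP position; "tcp_rot": TCP orientation; "contact_force": force on the tool from outside, world axes, zero at the start; "moment": the same for the moment, N m; "gripper_width": finger opening in m; "grasp_force": force on a finger pad.
Only numpy, scipy, OpenCV 4.12 (cv2) and the standard library are available. Lean on these libraries where they do the work, as an engineer would, in place of code of your own. Each camera call takes 0.05 s, during which the arm holds its last target. There are 200 camera calls.

## Working session

There is one attempt and no reset: what is moved stays moved. The work goes in short steps, each a Python script; the robot and the scene stay as the last script left them, time stands still between calls to the robot, and variables do not carry over. Pictures are saved under pics/ and viewed, at most 10 in all, crops included, and the job is handed in when it is done.

```bash
ls; mkdir -p pics; python3 - <<'E'
from cell import manip,cams
import cv2,numpy as np
print(manip.state()['clock'])
for n in ('scene','top'):
    c=cams.capture(n); cv2.imwrite(f'pics/{n}0.png',c['image']); np.savez(f'{n}0.npz',**c)
    print(n,c['intrinsics'].tolist(),c['position'],c['orientation'])
E
```

```text
pics
0.0
scene [[529.4849908307275, 0.0, 316.73304197975233], [0.0, 529.4849908307275, 248.86025133269052], [0.0, 0.0, 1.0]] [-0.31836224 -0.4165183   1.31358699] [-2.14518875  1.33415037 -0.47584058]
top [[444.5197720486389, 0.0, 330.47221762868656], [0.0, 444.5197720486389, 243.36504418833866], [0.0, 0.0, 1.0]] [0.36443125 0.02097148 1.41126957] [-2.16631404  2.14485457 -0.17959335]
```

View pics/top0.png

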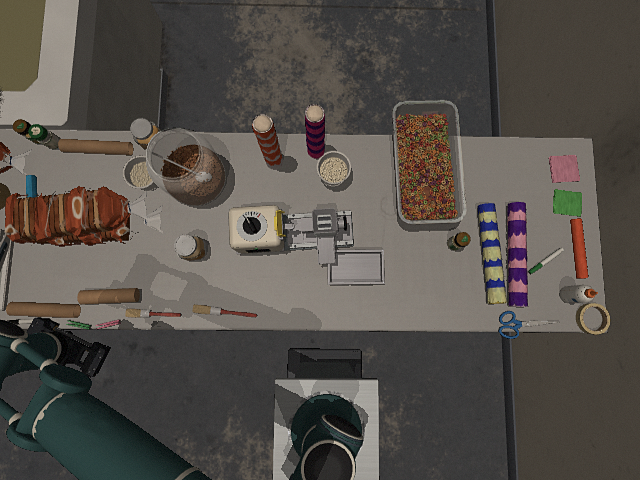

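View pics/scene0.png

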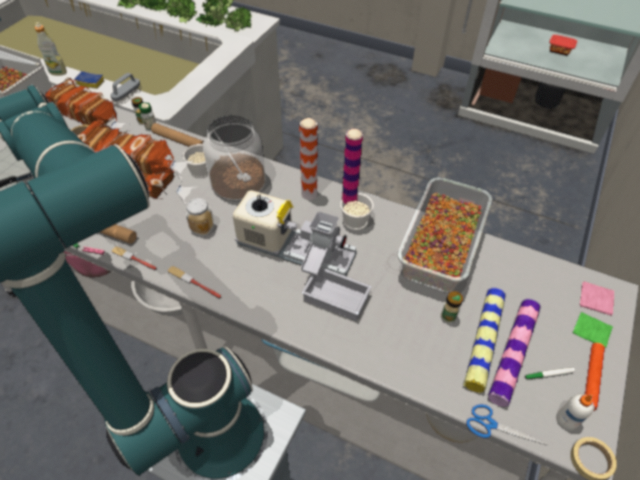

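The top view shows the cream housing at about (256,228), the head at (322,230), the pan at (357,267), the honey jar at (190,247) and the spice jar at (459,240). The mill's +y is roughly world +y. Next I'll measure these with the depth map.

```bash
cat > h.py <<'E'
from cell import manip,cams,inverse_kinematics
import cv2,numpy as np
from scipy.spatial.transform import Rotation as R
def cloud(c,T=None):
    K=c['intrinsics'];z=c['z_map'];v,u=np.mgrid[:480,:640]
    p=np.stack([(u-K[0,2])/K[0,0]*z,(v-K[1,2])/K[1,1]*z,z],-1)
    if T is None:
        return p@R.from_rotvec(c['orientation']).as_matrix().T+c['position']
    return p@T[:3,:3].T+T[:3,3]
def wrist(name):
    s=manip.state();c=cams.capture('wrist');T=np.eye(4)
    T[:3,:3]=R.from_rotvec(s['tcp_rot']).as_matrix();T[:3,3]=s['tool_pos'];T=T@c['T_tool_cam']
    cv2.imwrite(f'pics/{name}.png',c['image']);P=cloud(c,T);np.savez(name,P=P,image=c['image'],T=T,K=c['intrinsics'])
    return c['image'],P
def rect(P,m):
    q=P[m][:,:2].astype(np.float32);r=cv2.minAreaRect(q*1000);return [np.round(x,1) for x in r],len(q)
def down(yaw,tilt=0):  # tool z down; tool y axis at angle yaw from world x ... returns rotvec
    y=np.array([np.cos(yaw),np.sin(yaw),0]);z=np.array([0,0,-1.]);x=np.cross(y,z)
    return R.from_matrix(np.stack([x,y,z],1)).as_rotvec()
E
python3 - <<'E'
from h import *
for n in('top','scene'):
    c=dict(np.load(n+'0.npz'));P=cloud(c);x,y,z=P[...,0],P[...,1],P[...,2]
    im=c['image'].astype(int);near=(x>.2)&(x<.75)&(y>-.25)&(y<.42)&(c['z_map']>0)
    ok=near
    if n=='top':
        print('table z',np.median(z[ok&(abs(z)<.02)]))
        v,u=np.mgrid[:480,:640]
        H=ok&(z>.142)&(z<.156)&(u>225)&(u<290)&(v>200)&(v<255);print('housing',rect(P,H))
        W=(u>322)&(u<390)&(v>243)&(v<290)
        print('pan all',rect(P,W&(z>.006)&(z<.05)),'rim',rect(P,W&(z>.038)&(z<.05)))
        B=ok&(u>285)&(u<360)&(v>205)&(v<248)&(z>.01)&(z<.04);print('bed',rect(P,B))
        print('hop',rect(P,ok&(u>290)&(u<360)&(z>.158)&(z<.176)))
        for nm,a in(('honey',(170,212,230,265)),('spice',(445,475,228,252))):
            print(nm,rect(P,(u>a[0])&(u<a[1])&(v>a[2])&(v<a[3])&(z>.09)&(z<.12)))
    d=near&(im.max(-1)<60)&(z>.15)&(z<.2);print(n,'dial/grip dark',rect(P,d))
T=np.array([.5,.1,.45])
s=manip.state();print(s['tool_pos'],s['tcp_rot'],cams.capture('wrist')['T_tool_cam'].round(3).tolist())
E
```

```text
table z 0.0005379494666617468
housing ([array([597.2, 207.9]), array([119.7, 161.4]), np.float64(3.4)], 1669)
pan all ([array([496.9, -88.8]), array([141.5, 208.8]), np.float64(2.4)], 781) rim ([array([501.7, -85. ]), array([125.1, 176.4]), np.float64(0.5)], 351)
bed ([array([610. ,  29.9]), array([113.1, 213.7]), np.float64(3.9)], 1190)
hop ([array([614.2,  14.5]), array([71.3, 68.6]), np.float64(0.8)], 187)
honey ([array([545.8, 421.8]), array([63.8, 65.3]), np.float64(89.6)], 433)
spice ([array([ 574.5, -402.4]), array([42.3, 43.8]), np.float64(11.6)], 187)
top dial/grip dark ([array([630.3, 213.7]), array([421. , 116.5]), np.float64(67.3)], 264)
scene dial/grip dark ([array([593.8, 218.4]), array([41.8, 37.9]), np.float64(61.8)], 111)
[0.27177109 0.6171724  0.23752352] [-0.64686155 -3.07382033  0.00307897] [[-0.002, -0.957, -0.289, 0.074], [1.0, -0.001, -0.001, -0.001], [0.0, -0.289, 0.957, -0.146], [0.0, 0.0, 0.0, 1.0]]
```

```bash
python3 - <<'E'
from h import *
th=.065
for yaw in (th,th+np.pi,2.16,.86,-.98,-2.28):
    q=inverse_kinematics([.6,.21,.17],down(yaw)); print(round(yaw,2),None if q is None else np.round(q,2))
for yaw in (th,th+np.pi):
    try: manip.move_pose([.57,-.0,.42] if yaw<1 else [.57,.14,.42],down(yaw)); break
    except manip.IKError as e: print(e)
wrist('w1'); s=manip.state(); print(yaw,s['clock'],s['tool_pos'],s['joint_pos'])
E
```

```text
0.07 [ 0.3   0.24  1.76 -0.    1.14  0.23]
3.21 None
2.16 [ 0.3   0.24  1.76 -0.    1.14 -1.86]
0.86 [ 0.3   0.24  1.76 -0.    1.14 -0.56]
-0.98 [ 0.3   0.24  1.76 -0.    1.14  1.28]
-2.28 None
0.065 2.7167 [0.56999333 0.00081009 0.41960059] [-4.24022586e-02  6.79072223e-03  1.56844521e+00  2.09027067e-04
  1.56699845e+00 -1.08722412e-01]
```

View pics/w1.png

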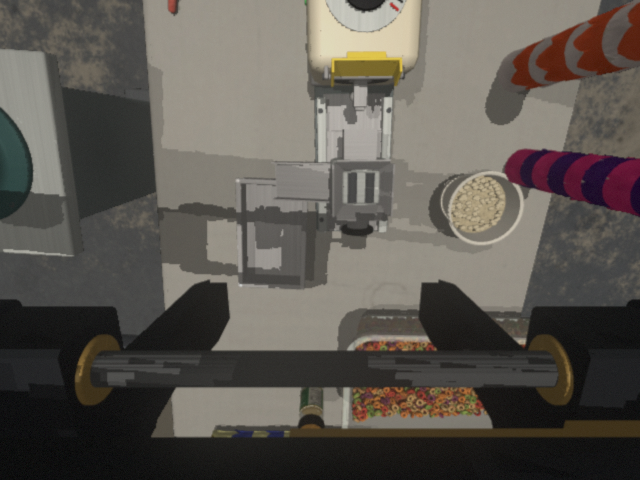

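The wrist view shows the housing's lower edge at row 78 with the guard open at (366,68). The drive is at (360,97), the rails at columns 320 and 388, the hopper at (362,190) and the pad at (357,231). The pan covers (238–305, 178–286).

```bash
python3 - <<'E'
from h import *
d=np.load('w1.npz');P=d['P'];im=d['image'].astype(int);x,y,z=np.moveaxis(P,-1,0);v,u=np.mgrid[:480,:640]
box=lambda a,b,c,e:(u>a)&(u<b)&(v>c)&(v<e)
print('table',np.median(z[box(170,230,230,270)]))
# rails: z 26..40
m=box(310,400,85,235)&(z>.026)&(z<.038); print('rails',rect(P,m),np.median(z[m]))
# line fit each rail
for a,b in((312,332),(380,396)):
    q=P[box(a,b,98,155)&(z>.026)&(z<.038)]; print(len(q),q[:,0].mean(),q[:,1].mean(),np.polyfit(q[:,1],q[:,0],1)[0],q[:,0].min(),q[:,0].max())
print('housing edges',rect(P,box(300,430,0,90)&(z>.14)&(z<.153)))
print('hopper',rect(P,box(325,400,150,228)&(z>.155)&(z<.175)))
print('pad',rect(P,box(335,380,224,240)&(z>.09)&(z<.135)))
print('pan rim',rect(P,box(230,318,172,292)&(z>.038)&(z<.05)))
g=(im[...,2]>170)&(im[...,0]<90)&(im[...,1]>130)&box(320,415,40,90)
print('guard',rect(P,g),np.percentile(z[g],[2,50,98]))
print('drive',rect(P,box(345,375,80,106)&(z>.1)&(z<.13)))
E
```

```text
table -0.0003080440937506257
rails ([array([611.8,  23.4]), array([107.8, 199.7]), np.float64(4.0)], 1713) 0.032398137901730406
549 0.5612463908419221 0.07746461267978663 -0.10379061147192035 0.552079955171758 0.5769412963146807
513 0.6542554468127244 0.08549415511696581 -0.06972988107444507 0.6454082713779501 0.6631479253539247
housing edges ([array([601.3, 164.9]), array([119.2,  83.4]), np.float64(3.4)], 6561)
hopper ([array([613. ,  11.7]), array([69.8, 70.5]), np.float64(4.1)], 1461)
pad ([array([616.9, -47.3]), array([42.3, 12.3]), np.float64(3.3)], 305)
pan rim ([array([492.7, -86.9]), array([108.1, 176. ]), np.float64(1.2)], 1514)
guard ([array([588. , 127.2]), array([104.5,  51.2]), np.float64(40.4)], 390) [0.16887058 0.17183473 0.17707666]
drive ([array([604. , 120.6]), array([25.6, 28.4]), np.float64(4.2)], 380)
```

```bash
cat >> h.py <<'E'
th=.067;O=np.array([.604,.137,0]);Rb=R.from_euler('z',th)
W=lambda bx,by,z:O+Rb.apply([bx/1e3,by/1e3,z])
B=lambda p:Rb.inv().apply(np.asarray(p)-O)*1e3
def ori(yaw=0,tilt=0):  # yaw relative to base; tilt leans the body to base -y
    return (Rb*R.from_rotvec([tilt,0,0])*Rb.inv()*R.from_rotvec(down(th+yaw))).as_rotvec()
fb=lambda:Rb.inv().apply(manip.state()['contact_force'])
E
python3 - <<'E'
from h import *
o=ori(0,.3)
manip.set_gripper(0)
manip.move_pose(W(0,-225,.20),o); manip.move_linear(W(0,-225,.103),.15)
f0=fb();print('f0',f0.round(1))
manip.move_linear(W(0,-170,.103),.06);print((fb()-f0).round(1),B(manip.state()['tool_pos']).round(1))
y=-170
while y<-132:
    y+=1.5 if y<-150 else .8
    manip.move_linear(W(0,y,.103),.03); f=fb()-f0; print(round(y,1),B(manip.state()['tool_pos']).round(1)[1],f.round(1))
    if f[1]<-28: break
print(manip.state()['clock'])
E
```

```text
f0 [ 0.6 -0.5  0.1]
[-1.2  0.7  0.4] [  -0.2 -169.8  102.8]
-168.5 -168.7 [-0.   0.6 -0.5]
-167.0 -167.1 [-0.5 -1.5 -1.3]
-165.5 -165.4 [-0.2 -1.7 -1.4]
-164.0 -163.8 [ 0.2 -0.8 -1.2]
-162.5 -162.3 [-0.7 -0.3 -0.8]
-161.0 -161.2 [-0.2 -1.8 -1.6]
-159.5 -160.2 [-0.2 -5.3 -1.5]
-158.0 -159.1 [-0.1 -5.5 -1.7]
-156.5 -157.7 [ 0.3 -7.4 -0.7]
-155.0 -156.2 [ 0.3 -6.3 -1.7]
-153.5 -154.1 [-0.5 -4.3 -0.7]
-152.0 -152.5 [-0.1 -4.1 -1.5]
-150.5 -150.8 [-0.7 -4.4 -0.7]
-149.0 -147.9 [-0.4  0.6  0.9]
-148.2 -147.6 [-0.9  1.6 -0.4]
-147.4 -147.3 [-0.1  1.  -0.3]
-146.6 -146.5 [-0.2 -0.1 -0.9]
-145.8 -145.9 [-1.3  0.3  0. ]
-145.0 -145.1 [-0.6 -1.5  0.8]
-144.2 -144.4 [-1.1 -2.2 -0.1]
-143.4 -144.2 [-1.1 -4.8  0.3]
-142.6 -144.1 [-2.2 -8.  -1.3]
-141.8 -143.9 [-1.9 -9.1 -0. ]
-141.0 -143.8 [ -3.8 -11.    0.2]
-140.2 -143.7 [ -3.4 -12.5   1.6]
-139.4 -143.6 [ -3.8 -14.3   1.4]
-138.6 -143.6 [ -4.3 -16.5   0.2]
-137.8 -143.5 [ -4.9 -18.7   1.8]
-137.0 -143.4 [ -5.7 -21.2   1.7]
-136.2 -143.4 [ -5.7 -23.2   2.6]
-135.4 -143.3 [ -6.1 -25.3   2.7]
-134.6 -143.2 [ -6.9 -26.4   3.5]
-133.8 -143.1 [ -7.1 -30.2   3.6]
15.1
```

The ball rode over at about −157 with a 7 N peak, snapped forward at −149, and the head now sits against a hard stop. That is within 1 mm of the predicted home position. Next is the pan, gripped by its front wall.

```bash
python3 - <<'E'
from h import *
o=ori(0,.3)
manip.move_linear(W(0,-175,.103),.15); manip.move_linear(W(0,-215,.2),.25)
manip.set_gripper(.045,15)
manip.move_pose(W(-177,-276,.10),o); manip.move_linear(W(-177,-276,.018),.12)
print('f',fb().round(1))
manip.set_gripper(0,15); s=manip.state();print(s['gripper_width'],s['grasp_force'],fb().round(1))
manip.move_linear(W(-164.5,-129,.018),.08); s=manip.state();print(s['gripper_width'],B(s['tool_pos']).round(1),fb().round(1),s['clock'])
wrist('w2')
E
```

```text
f [ 0.2  0.9 -0.3]
0.005910558777705864 14.958699450543822 [-0.5 -0.8  1.8]
0.006428275459685202 [-166.8 -131.1   17. ] [ -8.5 -17.4   6.7] 21.2417
```

View pics/w2.png

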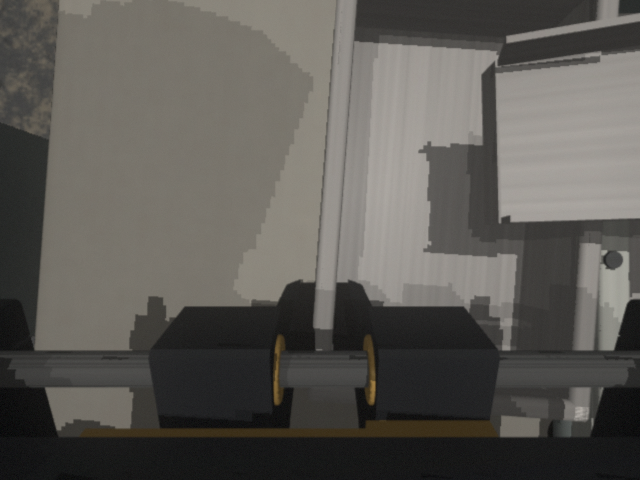

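The wall is gripped but still turned about 3° to the jaws, and a 17 N load suggests the pan's rear corner is touching the plate. I'll release and look from above.

```bash
python3 - <<'E'
from h import *
manip.set_gripper(.045); manip.move_linear(W(-170,-150,.10),.2); manip.move_pose(W(-90,-140,.36),ori())
im,P=wrist('w3');x,y,z=np.moveaxis(P,-1,0);v,u=np.mgrid[:480,:640]
m=(z>.039)&(z<.05)&(v<300);b=(P-O)@Rb.as_matrix()*1e3;b[...,2]/=1
m&=(b[...,0]<-40)&(b[...,0]>-230)&(b[...,1]<60)&(b[...,1]>-220)
print(rect(b,m),manip.state()['clock'])
E
```

```text
([array([-106483.5,  -63491.8]), array([215379.9, 120634.4]), np.float64(85.9)], 2518) 23.6917
```

View pics/w3.png

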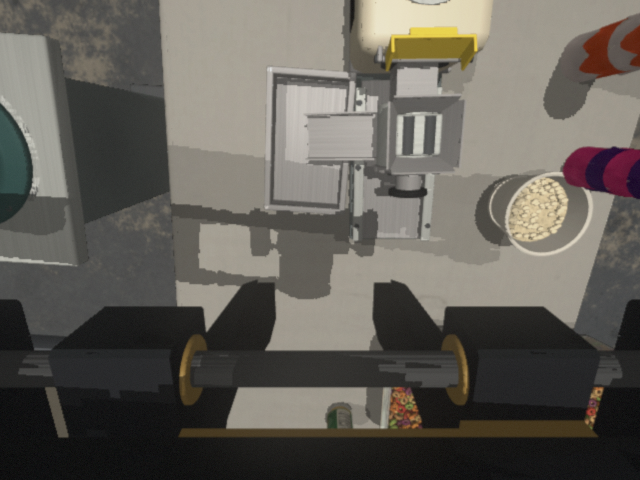

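The pan now sits under the chute. Its rim corners are about (268,68), (355,74), (266,210) and (350,210), and the chute lip at (305,138) is near the middle. Next I'll look at the guard and the timer.

```bash
python3 - <<'E'
from h import *
d=np.load('w3.npz')
def ray(d,uv,z):
    T=d['T'];r=T[:3,:3]@np.linalg.solve(d['K'],[*uv,1]);return T[:3,3]+r*(z-T[2,3])/r[2]
c=[B(ray(d,p,.045))[:2] for p in((268,67),(355,74),(265,211),(350,211))]
print(np.round(c,1),np.mean(c,0)); print('lip',B(ray(d,(305,138),.06)).round(1))
manip.set_gripper(0)
manip.move_pose(W(0,40,.29),ori())
im,P=wrist('w4');b=((P-O)@Rb.as_matrix())*1e3
g=(im[...,2]>150)&(im[...,0]<90)&(im[...,1]>110)&(abs(b[...,0])<60)&(b[...,1]>-60)&(b[...,1]<60)
q=b[g];print('guard lo/hi',np.percentile(q,[1,50,99],0).round(1)); t=q[q[:,2]>165];print('top',t.mean(0))
for n,s in(('grip',(abs(b[...,2]-180)<4)),('housing',abs(b[...,2]-150)<3)):
    m=s&(abs(b[...,0])<70)&(b[...,1]>(-8 if n=='housing' else 40))&(b[...,1]<190)
    r=cv2.minAreaRect(b[m][:,:2].astype(np.float32));print(n,np.round(r[0],1),np.round(r[1],1),r[2],m.sum())
print(manip.state()['clock'])
E
```

```text
[[-159.3    6.5]
 [ -55.5   -1.4]
 [-171.6 -168.8]
 [ -58.1 -168.8]] [-111.13108483  -83.13253959]
lip [-115.7  -74.7   60. ]
guard lo/hi [[ 22.2  -1.8 169.6]
 [ 33.4   9.1 173.2]
 [ 35.1  11.7 178.1]]
top [ 31.55442983   7.08582642 173.69301129]
grip [-0.8 83.5] [46.4 12.1] 27.53706932067871 1030
housing [-1.3 69.5] [111.8 153.9] 0.9144735932350159 17166
25.3583
```

View pics/w4.png

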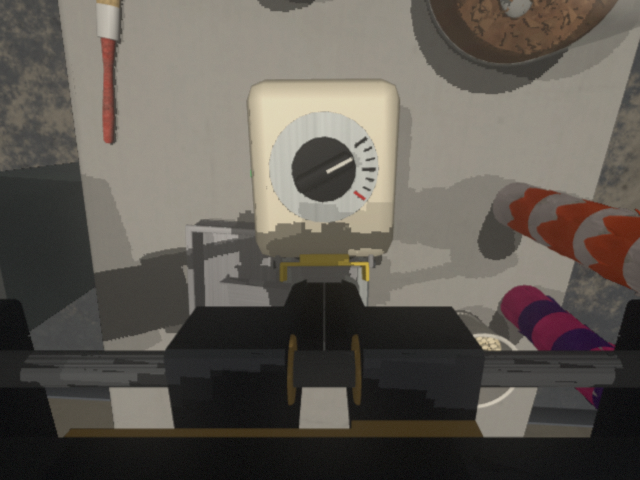

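The timer grip is at base (−0.8, 83.5) and points 0.48 rad, so the timer reads about 0.147. The pan is about 11 mm short along y and slightly turned. I'll square it up with a two-finger push on its end, then tip the guard.

```bash
python3 - <<'E'
from h import *
o=ori(0,.3)
manip.move_pose(W(-60,-190,.25),o); manip.set_gripper(.06)
manip.move_pose(W(-114,-205,.10),o); manip.move_linear(W(-114,-205,.018),.2)
f0=fb(); manip.move_linear(W(-114,-180,.018),.15)
for y in np.arange(-176,-160,2.):
    manip.move_linear(W(-114,y,.018),.05); f=fb()-f0
    print(y,B(manip.state()['tool_pos']).round(1)[1],f.round(1))
    if f[1]<-15: break
manip.move_linear(W(-114,-190,.018),.2); manip.move_linear(W(-105,-215,.12),.3)
manip.set_gripper(0)
manip.move_pose(W(-90,-120,.33),ori()); wrist('w5'); print(manip.state()['clock'])
manip.move_pose(W(0,37,.25),ori()); manip.move_linear(W(0,37,.163),.2); print(fb().round(1))
manip.move_linear(W(0,-8,.167),.1); print(fb().round(1)); manip.move_linear(W(0,20,.20),.2)
manip.move_pose(W(0,40,.29),ori()); manip.dwell(.2);im,P=wrist('w6'); print(manip.state()['clock'])
cv2.imwrite('pics/w56.png',np.hstack([cv2.imread('pics/w5.png')[:320,120:520],cv2.imread('pics/w6.png')[:320,120:520]]))
E
```

```text
-176.0 -177.3 [-0.2 -4.3  1.8]
-174.0 -176.7 [ -0.4 -10.6   3.8]
-172.0 -176.3 [ -2.  -15.4   3.8]
32.3
[0.4 0.2 0.3]
[-0.2 -0.4  0.6]
35.3667
```

View pics/w56.png

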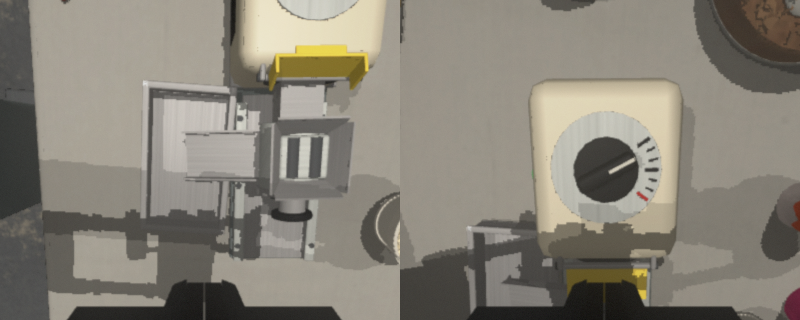

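```bash
python3 - <<'E'
from h import *
d=np.load('w5.npz');P=d['P'];b=((P-O)@Rb.as_matrix())*1e3;v,u=np.mgrid[:480,:640]
m=(b[...,2]>41)&(b[...,2]<49)&(b[...,0]<-57)&(b[...,0]>-200)&(u>235)&(v<240)&(b[...,1]>-200)&(b[...,1]<60)
m=cv2.morphologyEx(m.astype(np.uint8),cv2.MORPH_OPEN,np.ones((2,2)))>0
r=cv2.minAreaRect(b[m][:,:2].astype(np.float32));print(np.round(r[0],1),np.round(r[1],1),r[2],m.sum());print(cv2.boxPoints(r).round(1))
for y0 in range(-160,20,20):
    q=b[m&(abs(b[...,1]-y0)<5)]; print(y0,len(q),q[:,0].min().round(1) if len(q) else '',q[:,0].max().round(1) if len(q) else '')
q=b[(abs(b[...,2]-60)<8)&(u>290)&(u<330)&(v>125)&(v<190)];print('lip',q.min(0).round(1),q.max(0).round(1))
h=(b[...,2]>160)&(b[...,2]<175)&(u>380)&(v>100)&(v<205)&(u<480);r=cv2.minAreaRect(b[h][:,:2].astype(np.float32));print('hopper',r)
d=np.load('w6.npz');b=((d['P']-O)@Rb.as_matrix())*1e3;im=d['image']
g=(im[...,2]>150)&(im[...,0]<90)&(im[...,1]>110)&(abs(b[...,0])<60)&(b[...,1]>-60)&(b[...,1]<60)
print('guard',np.percentile(b[g],[2,50,98],0).round(1))
E
```

```text
[-114.8  -90.1] [189.  118.1] 85.84345245361328 2646
[[-1.806e+02 -1.801e+02]
 [-6.280e+01 -1.887e+02]
 [-4.910e+01 -1.000e-01]
 [-1.669e+02  8.500e+00]]
-160 202 -171.8 -61.0
-140 104 -170.5 -60.1
-120 100 -169.8 -57.9
-100 48 -167.4 -162.0
-80 59 -166.4 -160.1
-60 57 -165.6 -158.8
-40 119 -163.0 -54.2
-20 123 -162.1 -55.9
0 666 -161.0 -56.3
lip [-113.   -96.8   64.8] [-101.9  -49.2   68. ]
hopper ((0.6302490234375, -70.09541320800781), (70.86937713623047, 69.99497985839844), 1.3466238975524902)
guard [[ 23.4 -32.7 141.8]
 [ 31.2 -10.  143.2]
 [ 35.2  -4.7 144.7]]
```

The guard is shut: it lies level at 143 mm from y −5 to −33. The head is home. The spout sits about 9 mm from the pan's centre, so it is well inside. Next is the timer.

```bash
python3 - <<'E'
from h import *
a=.481; c=(-.8,83.8); yo=lambda bar:ori(bar+np.pi/2)
manip.set_gripper(.05)
manip.move_pose(W(*c,.22),yo(a)); manip.move_linear(W(*c,.164),.15)
manip.set_gripper(0,25); s=manip.state(); print(s['gripper_width'],s['joint_pos'][5],fb().round(1))
manip.move_pose(W(*c,.164),yo(a-1.275)); s=manip.state(); print(s['joint_pos'][5],s['moment'].round(3),fb().round(1))
manip.dwell(.2)
manip.move_pose(W(*c,.164),yo(0.)); manip.dwell(.2); s=manip.state(); print(s['joint_pos'][5],s['moment'].round(3),fb().round(1))
manip.set_gripper(.05); manip.move_linear(W(*c,.24),.2)
manip.set_gripper(0); manip.move_pose(W(0,30,.31),ori()); im,P=wrist('w7')
b=((P-O)@Rb.as_matrix())*1e3
m=(abs(b[...,2]-180)<4)&(abs(b[...,0])<50)&(b[...,1]>40)&(b[...,1]<130)
r=cv2.minAreaRect(b[m][:,:2].astype(np.float32));print(r,manip.state()['clock'])
m=(abs(b[...,2]-150)<3)&(abs(b[...,0])<70)&(b[...,1]>5)&(b[...,1]<190)
print(cv2.minAreaRect(b[m][:,:2].astype(np.float32)))
cv2.imwrite('pics/w7c.png',cv2.resize(im[60:320,180:460],None,fx=2,fy=2))
E
```

```text
0.011600104711267845 -1.8043556885303536 [-1.9  1.7  3. ]
-0.5299214394635813 [0.729 0.327 0.022] [-1.4  4.7  2. ]
-1.3216392719802323 [0.742 0.427 0.091] [-3.6  4.1  4. ]
((-0.9170570373535156, 83.52052307128906), (11.506203651428223, 45.908756256103516), 89.95446014404297) 44.925
((-1.5656394958496094, 76.3475341796875), (141.3670654296875, 112.20832824707031), 89.31709289550781)
```

View pics/w7c.png

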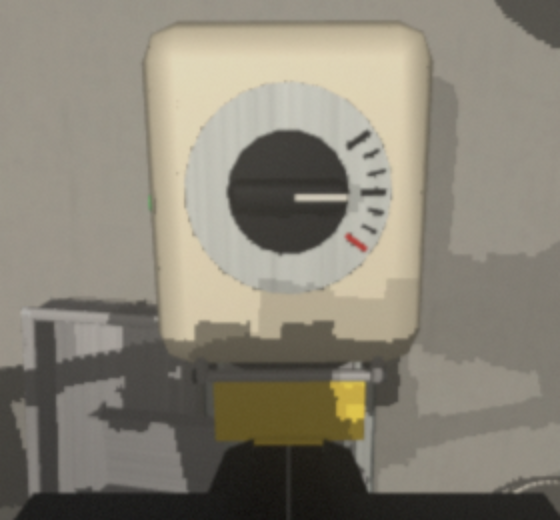

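The pointer (295–348, 198) is at the long mark (372,192) to within a degree or two, and the guard is shut. I'll check the angle numerically from the saved image.

```bash
python3 - <<'E'
from h import *
d=np.load('w7.npz');b=((d['P']-O)@Rb.as_matrix())*1e3;im=d['image'].astype(int);v,u=np.mgrid[:480,:640]
z=b[...,2];rad=np.hypot(b[...,0]+.9,b[...,1]-83.5)
print('dial z',np.median(z[(rad>28)&(rad<38)]))
dial=(rad<46)&(z<162)
gr=im.min(-1)
ring=(rad>26)&(rad<44)&(b[...,0]>10)
n,l,s,c=cv2.connectedComponentsWithStats((ring&(im.max(-1)<110)).astype(np.uint8))
for i in range(1,n):
    if s[i,4]>5: p=b[l==i].mean(0); print(s[i,4],p.round(1),np.degrees(np.arctan2(p[1]-83.5,p[0]+.9)).round(1))
red=ring&(im[...,2]>150)&(im[...,1]<90);p=b[red].mean(0);print('red',p.round(1),np.degrees(np.arctan2(p[1]-83.5,p[0]+.9)))
r=(rad>30)&(rad<40)&(b[...,0]<0);e=cv2.fitEllipse(np.argwhere(0*v+((rad<60)&(z>152)&(z<163))).astype(np.float32)[:,::-1]);print(e[0],b[int(e[0][1]),int(e[0][0])])
w=(im.min(-1)>170)&(z>172)&(rad<26);q=b[w];print('ptr',q.mean(0),len(q),np.degrees(np.arctan(np.polyfit(q[:,0],q[:,1],1)[0])))
E
```

```text
dial z 397.50115268424116
37 [ 28.3 104.3 152.1] 35.5
13 [ 33.9  98.7 151.9] 23.6
12 [ 35.8  91.  152.1] 11.6
37 [ 35.3  83.1 152.2] -0.7
13 [ 36.9  75.1 152.4] -12.5
11 [ 34.1  67.7 152.8] -24.3
6 [ 14.2  62.1 378.5] -54.7
15913 [ 20.2  55.1 400.1] -53.4
6 [ 14.6  62.4 389.1] -53.7
10 [ 29.8  52.4 410.4] -45.4
red [ 28.3  62.2 152.2] -36.12194135194621
(323.9826354980469, 153.69491577148438) [ -1.25519031  87.09456555 179.7265204 ]
ptr [  6.80251413  91.61142235 296.55252278] 83 -48.544705384992305
```

```bash
python3 -c "
from cell import order
print(order.close_job())"
```

```text
the job is handed in; nothing more can be done
None
```

I handed the job in at about 45 s: the head is home with the ball clicked, the guard is shut, the timer was wound past six minutes and set back to three (within about 0.5° of the mark), and I kept clear of both jars; the pan jammed against the base plate about 12 mm short of its exact home and turned about 4°, but the spout still pours well inside it.

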